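# Tip the tote so the last bottles gather in the corner by the rack

## Robot

A 6-joint arm with a two-finger parallel gripper is mounted at the origin on the work surface. World frame = base frame: x ahead of the robot, y to its left, z up, the work surface at z = 0. Lengths are in m, angles in rad, forces in N, time in s.
With the tool pointing down it reaches from about 0.25 to 0.8 m from the base axis. Payload 3.9 kg.
Tool frame: the origin (TCP) lies at the very end of the fingers, on their centre line; the grasp point (between the pads) lies 19 mm behind it; z points along the fingers, y is the line along which they close (so a half turn about z gives the same grasp; the last joint's range is limited). The gripper opens to 85 mm and grips with 20 to 120 N. Pads are 22 mm wide; open, the fingers measure 114 mm over their backs; the gripper's body (76 mm by 85 mm) begins 54 mm behind the grasp point. The pads swing forward as they close: fully open they stand 13 mm farther back than shut.
Start: joints at [1.23, 0.26, -0.138, 1.173, 0, 1.571], TCP at [0.175, 0.495, 0.231] pointing down, gripper open.
Joint ranges: [-2.78, 2.78], [-0.83, 1.72], [-1.28, 1.37], [-1.9, 2.12], [-1.57, 1.48], [-3.14, 3.14]. Speed limits (rad/s): [2.57, 2.57, 3.14, 3.14, 3.14, 3.14].

## Interface

Orientations are given as a unit quaternion [w, x, y, z].
In Python, from rig import arm gives the robot as it stands. Calls block until the motion is done:
- arm.reach(position, orientation): joint-space move of the TCP to a pose.
- arm.servo_line(position, frame=None, velocity=0.15, contact_N=None): straight line of the TCP; frame=None keeps the orientation; velocity is the mean speed in m/s. With contact_N (N) it stops when the force on the tool has changed by that much, and returns True; else False.
- arm.move_joints(angles): joint-space move.
- arm.move_gripper(opening): finger opening in m; the grip force is fixed at half the most; returns when the fingers have stopped.
- arm.sleep(seconds).
- arm.inverse_kinematics(position, orientation): joint angles nearest the present ones, or None.
- arm.get_state(): the state.
- arm.camera(name): name is "scene" or "top" or "wrist"; returns a dict with "frame" (400x640x3 uint8, red, green, blue), "depth" (400x640 float32, m along the optical axis (not along the pixel's ray), 0 where there is no reading), "fx", "fy", "cx", "cy" (pixels), "rvec" (rotation vector, rad) and "tvec" (3), from world to camera coordinates, as OpenCV has them; the wrist camera has in their place "mount" (4x4, takes a point from camera to tool coordinates, whose origin is the TCP and whose axes are the flange's). Camera axes: x right, y down, z forward; pixel columns grow to the right and rows downward; lengths in m; the calibration is good to about 2 mm. A picture is of the moment at which its call begins: read the wrist's pose just before it.
A pose or a line that the arm cannot do raises arm.MotionError and nothing moves.
- arm.finish_job(): hands the job in; it is judged then, once.
Trained networks look in the newest picture that a camera, given by its name, has taken for a name from the list of things; names that differ only in an ending like _2 or _b are one class to them, and where a whole thing is asked for, a point or a joint stands for the part that bears it (a point fixed in the world has none). Each returns a list of dicts, best first, with "score" (0 to 1); they miss things now and then, are a little off and sometimes report something else, mostly with a low value. They report only what shows in the picture. A call takes as long as a camera call. They do not tell look-alikes from the thing itself.
- arm.look_for(label, camera): "box" ([centre column, centre row, width, height] as shares, 0 to 1, of the picture: columns of its width, rows of its height, round what is visible of it).
- arm.cut_out(label, camera): "pixels" (400x640 bool, what is visible of it) and "box" ([centre column, centre row, width, height] as shares, 0 to 1, of the picture: columns of its width, rows of its height, round what is visible of it).
- arm.place_of(label, camera): "xy" ([column, row] as shares, 0 to 1, of the picture: columns of its width, rows of its height: a listed point, or the origin of a listed thing).
The state is a dict: "time_s": time; "joints": joint angles; "joint_vel": joint speeds; "joint_torque": joint torques, N m; "position": TCP position; "tool_rot": TCP orientation; "force": force on the tool from outside, world axes, zero at the start; "ft_torque": the same for the moment, N m; "finger_gap": finger opening in m; "grip_force": force on a finger pad.
Only numpy, scipy, OpenCV 4.12 (cv2) and the standard library are available. Lean on these libraries where they do the work, as an engineer would, in place of code of your own. Each camera call takes 0.05 s, during which the arm holds its last target. There are 200 camera calls.

## Task

The tote of tablet bottles is nearly empty and its last bottles lie out of easy reach of the person filling the bottle rack. Put the bottle that lies on the bench back into the tote, then pinch the tote's rim and tip it up, without spilling, until all five bottles have slid together into the corner nearest the bottle rack, that corner the lowest and still down on the bench. Finish while still holding the tote tipped and steady; leave the other things on the bench where they are.

Things in the scene. Friction and masses are not known exactly. Their poses are not given: they have to be found in the camera images.
- tote: open grey plastic tote, 200 mm along its x by 300 mm along its y, 75 mm high, 0.35 kg, loose. Origin at the centre of its underside, z up; at yaw 0 its x points away from the robot; turned up to 15 degrees. Inside 180 by 280 mm, floor at z = 4 mm; outer foot corners at x +-94, y +-144 mm, z = 0. Tipped 25 degrees endwise, then 40 degrees towards a corner, its bottles slide there
- tote_near_left (a point): inner floor corner of the tote at its -x, +y: on the robot's side, left
- tote_near_right (a point): inner floor corner of the tote at its -x, -y: on the robot's side, right
- tote_far_left (a point): inner floor corner of the tote at its +x, +y: away from the robot, left
- tote_far_right (a point): inner floor corner of the tote at its +x, -y: away from the robot, right
- tote_rim_left (a point): point in the tote's rim, on the long side away from the robot, 45 mm from its left end: x 95, y 105, z 66 mm from the tote's origin. The stiff rim runs all round the top, 10 mm thick and 18 mm deep (z 57 to 75 mm), good to pinch across from above; the wall below it is 4 mm thick
- tote_rim_right (a point): the same, 45 mm from the right end of that side: x 95, y -105, z 66 mm
- bottle1: white tablet bottle with a blue screw cap, a plain cylinder 28 mm in diameter and 36 mm long, 22 g, lying on its side on the tote's floor (one towards each corner, the middle free). Origin at its middle, on its axis; its x axis runs along the bottle towards the cap. Smooth plastic: it slips on the tote at a slope of about 15 degrees and rolls at about 8
- bottle2: white tablet bottle with a blue screw cap, a plain cylinder 28 mm in diameter and 36 mm long, 22 g, lying on its side on the tote's floor (one towards each corner, the middle free). Origin at its middle, on its axis; its x axis runs along the bottle towards the cap. Smooth plastic: it slips on the tote at a slope of about 15 degrees and rolls at about 8
- bottle3: white tablet bottle with a blue screw cap, a plain cylinder 28 mm in diameter and 36 mm long, 22 g, lying on its side on the tote's floor (one towards each corner, the middle free). Origin at its middle, on its axis; its x axis runs along the bottle towards the cap. Smooth plastic: it slips on the tote at a slope of about 15 degrees and rolls at about 8
- bottle4: white tablet bottle with a blue screw cap, a plain cylinder 28 mm in diameter and 36 mm long, 22 g, lying on its side on the tote's floor (one towards each corner, the middle free). Origin at its middle, on its axis; its x axis runs along the bottle towards the cap. Smooth plastic: it slips on the tote at a slope of about 15 degrees and rolls at about 8
- stray: white tablet bottle with a blue screw cap, a plain cylinder 28 mm in diameter and 36 mm long, 22 g, lying on its side on the bench, left or right of the tote. Origin at its middle, on its axis; its x axis runs along the bottle towards the cap. Smooth plastic: it slips on the tote at a slope of about 15 degrees and rolls at about 8
- rack: the bottle rack: white plastic block 140 mm (x) by 180 mm (y), 25 mm high, with 12 drilled pockets, seven holding standing bottles (tops at 46 mm). Fixed, to the robot's left or right, nearer than the tote; the tote's corner nearest to it is one of the two on the robot's side, left if the rack is left. Origin at the centre of its underside
- torque_tester: cap torque tester on the other side: white housing 140 by 180 mm, 56 mm high, with a round aluminium plate and four rubber pegs up to 90 mm. Fixed. Origin at the centre of its underside
- label_reel: roll of labels lying flat beside the tote, 100 mm in diameter, 32 mm high, 0.25 kg, loose; leave alone. Origin at the centre of its underside
- jar: white jar with a lid, 66 mm in diameter, 85 mm high, loose, farther back; leave alone. Origin at the centre of its underside
- cap_cup: small steel cup of blue caps, 72 mm in diameter, 45 mm high, loose, farther back; leave alone. Origin at the centre of its underside
- forceps: steel forceps 150 mm long, 8 mm high, lying behind the tote, loose; leave alone. Origin at their middle, x along them
There are look-alikes about, which are no part of the job. Leave any purple look-alike of the bottle2 alone. What is shaped like the bottle4 but yellow is not meant.

How it is judged:
By the outcome, as a careful person would: the job done as asked, in the order asked, and still so for the second after the job is handed in, while the arm keeps its last pose, push and grip.
It also fails if it takes over 54 s, if anything falls off the work surface, if the arm or the gripper's body presses on something with over 40 N, if the wrist force passes 120 N, or if a joint passes its speed limit or range.

## Working session

There is one attempt and no reset: what is moved stays moved. The work goes in short steps, each a Python script; the robot and the scene stay as the last script left them, time stands still between calls to the robot, and variables do not carry over. Pictures are saved under pics/ and viewed, at most 10 in all, crops included, and the job is handed in when it is done.

```bash
ls; mkdir -p pics; cat > h.py <<'E'
import numpy as np, cv2
from scipy.spatial.transform import Rotation as R
from rig import arm
def world(c,u,v,d):
    p=np.stack([(u-c["cx"])*d/c["fx"],(v-c["cy"])*d/c["fy"],d],-1)
    M=cv2.Rodrigues(np.array(c["rvec"],float))[0]
    return (p-np.array(c["tvec"]).ravel())@M
def cloud(c):
    v,u=np.mgrid[:400,:640]; return world(c,u,v,c["depth"])
def save(c,n): cv2.imwrite("pics/"+n,c["frame"][:,:,::-1])
def q(Rm):
    x=R.from_matrix(Rm).as_quat(); return [x[3],x[0],x[1],x[2]]
E
python3 - <<'E'
from h import *
for cam in ["top","scene"]:
    c=arm.camera(cam); save(c,cam+"1.png"); W=cloud(c)
    np.savez(cam+".npz",W=W,f=c["frame"],d=c["depth"])
    print(cam,-cv2.Rodrigues(np.array(c["rvec"]))[0].T@np.array(c["tvec"]).ravel())
    for l in ["tote","stray","rack","torque_tester","label_reel"]:
        for r in arm.cut_out(l,cam)[:6]:
            m=r["pixels"]&(c["depth"]>0); 
            print(l,round(r["score"],2),np.round(np.array(r["box"])*[640,400,640,400]),np.median(W[m],0).round(3),np.percentile(W[m],[2,98],axis=0).round(3).tolist())
    for l in ["tote_near_left","tote_near_right","tote_far_left","tote_far_right","tote_rim_left","tote_rim_right"]:
        for r in arm.place_of(l,cam)[:1]:
            u,v=np.array(r["xy"])*[640,400]; print(l,round(r["score"],2),u.round(),v.round(),W[int(v),int(u)].round(3))
print(arm.get_state())
E
```

```text
pics
top [0.3484546  0.01043351 1.03033022]
tote 0.74 [440. 193.  42.  42.] [ 0.53  -0.309  0.032] [[0.485, -0.357, 0.005], [0.579, -0.264, 0.036]]
tote 0.69 [345. 192.  11.  18.] [ 0.539 -0.07   0.03 ] [[0.522, -0.086, 0.022], [0.557, -0.054, 0.034]]
tote 0.68 [468. 290.  90.  71.] [ 0.287 -0.36   0.025] [[0.217, -0.451, 0.006], [0.358, -0.273, 0.048]]
tote 0.67 [309. 203. 128.  83.] [0.514 0.019 0.005] [[0.409, -0.125, 0.0], [0.603, 0.164, 0.077]]
tote 0.63 [351. 221.  18.  17.] [ 0.469 -0.083  0.029] [[0.456, -0.101, 0.018], [0.483, -0.066, 0.035]]
stray 0.58 [202. 203.  11.  14.] [0.527 0.294 0.025] [[0.511, 0.283, 0.008], [0.545, 0.307, 0.03]]
stray 0.27 [343. 193.  16.  18.] [ 0.539 -0.071  0.029] [[0.522, -0.087, 0.015], [0.557, -0.054, 0.034]]
rack 0.56 [469. 292.  86.  69.] [ 0.287 -0.36   0.025] [[0.218, -0.451, 0.007], [0.358, -0.274, 0.048]]
torque_tester 0.98 [184. 285.  80.  66.] [0.325 0.32  0.057] [[0.26, 0.239, 0.015], [0.393, 0.414, 0.086]]
label_reel 0.76 [439. 193.  45.  42.] [ 0.528 -0.309  0.032] [[0.484, -0.357, 0.002], [0.574, -0.264, 0.036]]
label_reel 0.55 [
[... 1938 characters left out ...]
nts': array([ 1.22999391e+00,  2.59979873e-01, -1.38077318e-01,  1.17272495e+00,
        1.53425896e-05,  1.57082807e+00]), 'joint_vel': array([5.76487460e-04, 6.07994470e-04, 3.35015524e-04, 3.39935366e-04,
       1.40731348e-03, 7.09630520e-05]), 'joint_torque': array([ 2.03099997e-03, -4.05619419e+01,  2.54238206e+01,  1.08208558e-03,
        1.41929768e-04, -8.44450398e-06]), 'position': array([0.17547036, 0.49479923, 0.23132348]), 'tool_rot': array([-6.35734790e-06,  1.69593402e-01,  9.85514119e-01,  8.29197290e-06]), 'force': array([-0.0648972 , -0.01260434, -0.3896306 ]), 'ft_torque': array([ 0.01678757, -0.03483748,  0.04930942]), 'grip_force': 0.0, 'finger_gap': 0.08539876052116388}
```

View pics/top1.png

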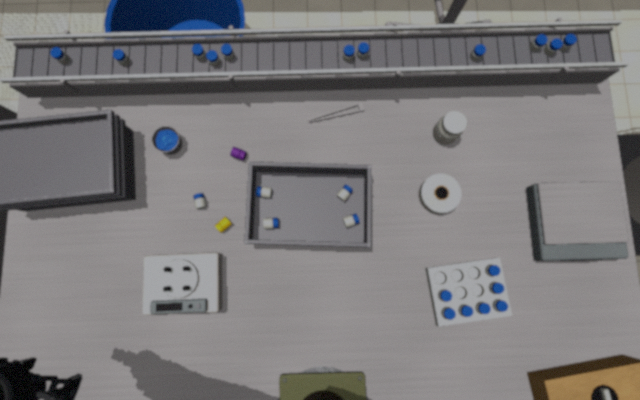

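```bash
python3 - <<'E'
import cv2,numpy as np
a=cv2.imread("pics/top1.png"); s=cv2.imread("pics/scene1.png")
a1=cv2.resize(a[155:265,130:385],None,fx=3,fy=3,interpolation=3); s1=cv2.resize(s[140:340,245:505],None,fx=3,fy=3,interpolation=3)
cv2.imwrite("pics/crop1.png",s1[:600]); cv2.imwrite("pics/crop2.png",a1)
# tote pose fit: rim points z 0.06..0.08
from scipy.optimize import least_squares
P=[]
for n in ["top","scene"]:
    W=np.load(n+".npz")["W"].reshape(-1,3)
    m=(W[:,2]>.067)&(W[:,2]<.082)&(W[:,0]>.38)&(W[:,0]<.65)&(W[:,1]>-.16)&(W[:,1]<.21); P.append(W[m]); print(m.sum())
for p in P+[np.vstack(P)]:
    def f(t):
        c,s=np.cos(t[2]),np.sin(t[2]); d=p[:,:2]-t[:2]; x=abs(c*d[:,0]+s*d[:,1]); y=abs(-s*d[:,0]+c*d[:,1])
        qx,qy=x-.095,y-.145
        return np.where((qx>0)&(qy>0),np.hypot(qx,qy),np.maximum(qx,qy))
    r=least_squares(f,[.508,.02,.06],loss="soft_l1",f_scale=.004); print(r.x.round(4),np.degrees(r.x[2]),np.median(abs(f(r.x))))
E
```

```text
1824
1620
[ 0.506   0.0199 -0.054 ] -3.0915624131060686 0.0027472946113123523
[ 0.5076  0.0223 -0.0538] -3.0830431700144363 0.002675204674995456
[ 0.5068  0.0209 -0.0538] -3.081724712941021 0.0027805851984115393
```

View pics/crop1.png

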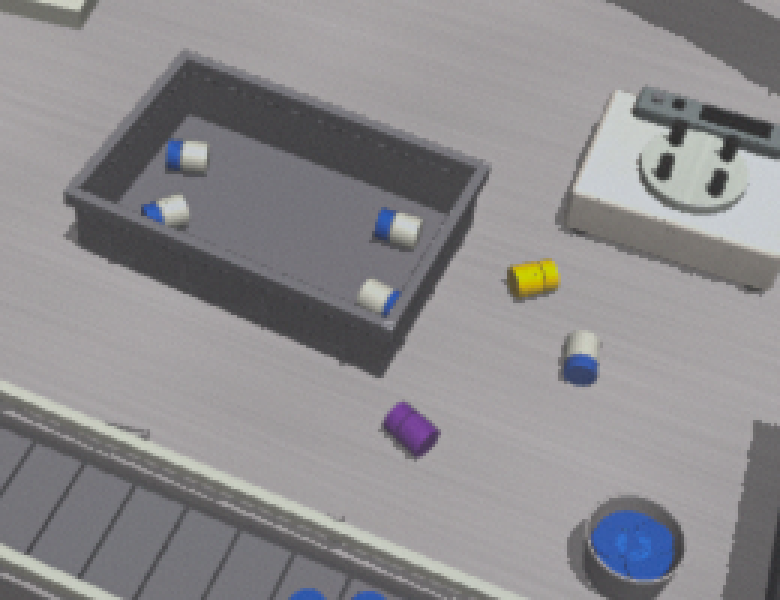

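View pics/crop2.png

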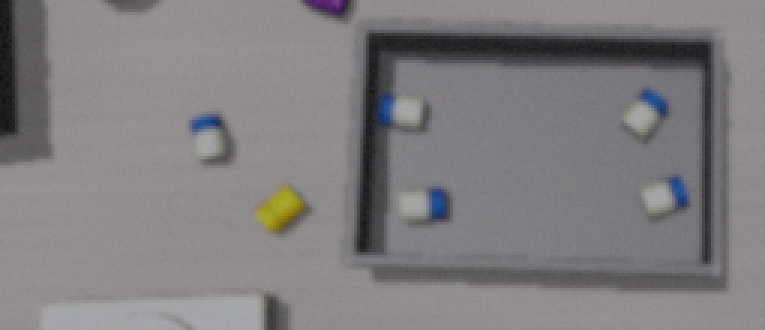

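Target: the stray is the white bottle with the blue cap at top pixel (200,201). The yellow bottle (223,224) and the purple one (238,154) are look-alikes, and both crops confirm this. The rack is on the right at (469,291), so the target corner is near_right. The tote's yaw is about -3.1°.

```bash
cat >> h.py <<'E'
Z=np.array([0,0,1.])
def down(yv):  # tool pointing down, closing along yv
    y=np.array([yv[0],yv[1],0]); y/=np.linalg.norm(y); z=-Z; return np.column_stack([np.cross(y,z),y,z])
def tip_path(xy,yaw,sgn,grasp=(.095,.105,.066),zoff=0.,end=25,final=40,az=45,n1=5,n2=7):
    """tool poses (p,Rm) while the tote tips about right edge, then towards near_right corner"""
    R0=R.from_euler("z",yaw); C=np.array([-.094,-.144,0]); c0=np.array([*xy,0])+R0.apply(C)
    G=np.column_stack([np.cross([sgn,0,0],-Z),[sgn,0,0],-Z])
    from scipy.spatial.transform import Slerp
    A=R.from_rotvec([np.radians(end),0,0]); a=np.radians(az)
    d=np.array([-np.cos(a),-np.sin(a),0]); B=R.from_rotvec(np.cross(Z,d)*np.radians(final))
    S=Slerp([0,1,2],R.concatenate([R.identity(),A,B]))
    out=[]
    for t in np.r_[np.linspace(0,1,n1+1),np.linspace(1,2,n2+1)[1:]]:
        T=R0*S(t); o=c0+T.apply(np.array(grasp)-C); M=T.as_matrix()@G
        out.append((o+M[:,2]*.019+[0,0,zoff],M))
    return out
TOTE=([.5068,.0209],-.0538)
E
python3 - <<'E'
from h import *
for n in ["top","scene"]:
    W=np.load(n+".npz")["W"].reshape(-1,3)
    p=W[(abs(W[:,0]-.53)<.03)&(abs(W[:,1]-.298)<.025)&(W[:,2]>.012)&(W[:,2]<.04)]
    r=cv2.minAreaRect((p[:,:2]*1000).astype(np.float32)); print(n,len(p),p.mean(0).round(4),r,cv2.fitLine(p[:,:2].astype(np.float32),2,0,.01,.01).ravel(),p[:,2].max())
for s in (1,-1):
  for fin,az in ((40,45),(45,45),(40,55),(40,35)):
    P=tip_path(*TOTE,s,final=fin,az=az); J=[arm.inverse_kinematics(p,q(M)) for p,M in P]
    print(s,fin,az,[None if j is None else np.round(j,2).tolist() for j in (J[0],J[5],J[-1])],sum(j is None for j in J))
for s in (1,-1):
    for pos in ([.529,.298,.002],[.507,.021,.02]): print(arm.inverse_kinematics(pos,q(down([0,s]))))
E
```

```text
top 163 [0.5287 0.2959 0.0237] ((529.8268432617188, 297.8257141113281), (36.827964782714844, 27.51921272277832), 15.186588287353516) [0.9720918  0.23460095 0.5287361  0.29590267] 0.030596014298367922
scene 175 [0.5324 0.2992 0.0232] ((528.566650390625, 299.3902893066406), (42.822391510009766, 27.036378860473633), 14.349865913391113) [0.95608383 0.2930933  0.53237456 0.29916278] 0.03135400274913977
1 40 45 [[0.2, 0.54, -0.2, 0.83, 0.0, 1.82], [-0.1, 0.46, -0.14, 0.99, 0.44, 1.52], [-0.22, -0.01, -0.69, 0.44, 0.55, 1.53]] 0
1 45 45 [[0.2, 0.54, -0.2, 0.83, 0.0, 1.82], [-0.1, 0.46, -0.14, 0.99, 0.44, 1.52], [-0.32, -0.05, -0.73, 0.42, 0.66, 1.47]] 0
1 40 55 [[0.2, 0.54, -0.2, 0.83, 0.0, 1.82], [-0.1, 0.46, -0.14, 0.99, 0.44, 1.52], [-0.29, 0.1, -0.55, 0.62, 0.64, 1.44]] 0
1 40 35 [[0.2, 0.54, -0.2, 0.83, 0.0, 1.82], [-0.1, 0.46, -0.14, 0.99, 0.44, 1.52], [-0.12, -0.08, -0.8, 0.27, 0.41, 1.63]] 0
-1 40 45 [[0.2, 0.54, -0.2, 0.83, 0.0, -1.32], [-0.1, 0.46, -0.14, 0.99, 0.44, -1.62], [-0.22, -0.01, -0.69, 0.44, 0.55, -1.61]] 0
-1 45 45 [[0.2, 0.54, -0.2, 0.83, 0.0, -1.32], [-0.1, 0.46, -0.14, 0.99, 0.44, -1.62], [-0.32, -0.05, -0.73, 0.42, 0.66, -1.67]] 0
-1 40 55 [[0.2, 0.54, -0.2, 0.83, 0.0, -1.32], [-0.1, 0.46, -0.14, 0.99, 0.44, -1.62], [-0.29, 0.1, -0.55, 0.62, 0.64, -1.7]] 0
-1 40 35 [[0.2, 0.54, -0.2, 0.83, 0.0, -1.32], [-0.1, 0.46, -0.14, 0.99, 0.44, -1.62], [-0.12, -0.08, -0.8, 0.27, 0.41, -1.51]] 0Traceback (most recent call last):
  File "<stdin>", line 11, in <module>
  File "h.py", line 15, in down
    y=np.array([yv[0],yv[1],0]); y/=np.linalg.norm(y); z=-Z; return np.column_stack([np.cross(y,z),y,z])
                                 ^^^^^^^^^^^^^^^^^^^^
numpy._core._exceptions._UFuncOutputCastingError: Cannot cast ufunc 'divide' output from dtype('float64') to dtype('int64') with casting rule 'same_kind'
```

```bash
sed -i 's/yv\[1\],0\])/yv[1],0.])/' h.py; python3 - <<'E'
from h import *
a=np.radians(14.5); s=[-np.sin(a),np.cos(a)]; J={}
for g in (1,-1):
    D=down([g*s[0],g*s[1]]); J[g]=arm.inverse_kinematics([.529,.298,.0],q(D)); print(g,J[g])
j6=arm.get_state()["joints"][5]
g=min((k for k in J if J[k] is not None),key=lambda k:abs(J[k][5]-j6)); D=down([g*s[0],g*s[1]])
arm.reach([.529,.298,.10],q(D)); arm.move_gripper(.05)
print(arm.servo_line([.529,.298,.002],velocity=.08,contact_N=6)); print(arm.get_state()["position"])
arm.move_gripper(.0); st=arm.get_state(); print(st["finger_gap"],st["grip_force"],st["force"])
arm.servo_line([.529,.298,.15],velocity=.15)
st=arm.get_state(); print(st["finger_gap"],st["grip_force"],st["time_s"])
c=arm.camera("scene"); save(c,"s2.png"); cv2.imwrite("pics/s2c.png",cv2.resize(c["frame"][100:340,290:510,::-1],None,fx=2.4,fy=2.4))
E
```

```text
1 [ 0.51301749  0.57646707 -0.28204826  0.712281    0.          0.25994475]
-1 [ 0.51301749  0.57646707 -0.28204826  0.712281    0.         -2.88164791]
False
[0.52949418 0.29828534 0.00261882]
0.02592495852212713 59.059301018714905 [-1.11613478 -0.76997586  4.50215988]
0.026187260299495467 58.92869710922241 6.05
```

View pics/s2c.png

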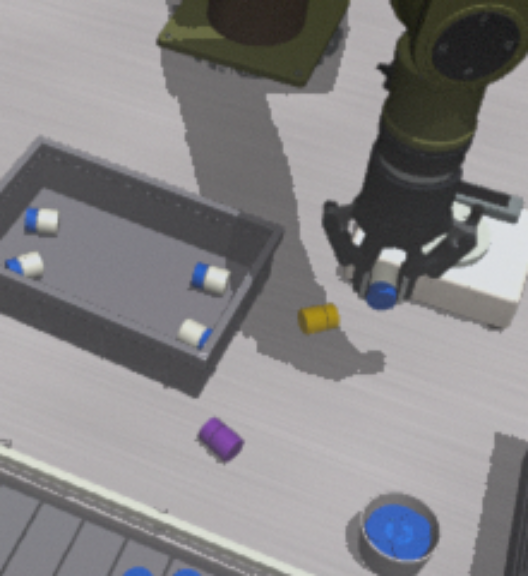

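The view shows the bottle held level between the pads at crop (380,280), and the tote hasn't moved. Next I'll place the bottle in the free middle of the tote.

```bash
python3 - <<'E'
from h import *
xy,yaw=TOTE; D=down([-np.sin(yaw),np.cos(yaw)])
p=[*xy]
arm.reach([*p,.16],q(D)); print(arm.servo_line([*p,.0085],velocity=.1,contact_N=5)); print(arm.get_state()["position"])
arm.move_gripper(.045); arm.servo_line([*p,.16],velocity=.2)
# above the rim
P0,M0=tip_path(xy,yaw,1)[0]
arm.reach([P0[0],P0[1],.16],q(M0)); st=arm.get_state(); print(st["time_s"],st["joints"].round(2),P0)
c=arm.camera("scene"); cv2.imwrite("pics/s3c.png",cv2.resize(c["frame"][100:320,245:465,::-1],None,fx=2.5,fy=2.5))
E
```

```text
False
[0.50738154 0.02094069 0.00903064]
11.6 [ 0.2   0.46 -0.03  1.09 -0.    1.82] [0.60730882 0.12063954 0.047     ]
```

View pics/s3c.png

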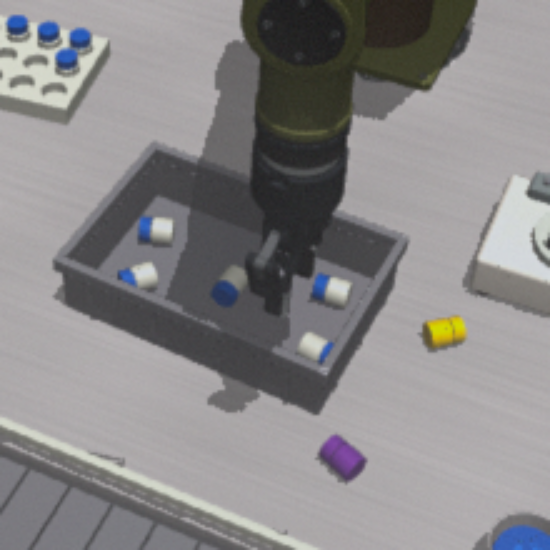

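The stray now lies in the middle of the tote, at crop (228,285). Next I'll pinch the rim and tip the tote endwise.

```bash
python3 - <<'E'
from h import *
xy,yaw=TOTE; P=tip_path(xy,yaw,1)
print(arm.servo_line(list(P[0][0]),velocity=.08,contact_N=10),arm.get_state()["position"])
arm.move_gripper(0); st=arm.get_state(); print(st["finger_gap"],st["grip_force"],st["force"])
if .006<st["finger_gap"]<.015:
    for p,M in P[1:6]:
        arm.servo_line(list(p),q(M),velocity=.05); st=arm.get_state(); print(st["force"].round(1),st["ft_torque"].round(2),round(st["finger_gap"],4))
    arm.sleep(.7); st=arm.get_state(); print(st["time_s"],st["force"],st["finger_gap"])
    c=arm.camera("scene"); cv2.imwrite("pics/s4c.png",cv2.resize(c["frame"][60:320,225:465,::-1],None,fx=2.3,fy=2.3))
E
```

```text
False [0.6078418  0.12074747 0.04760607]
0.008832496297379934 59.1119597107172 [-0.96315136  0.67379057  3.235315  ]
[-0.7  0.2 -1.5] [-0.13  0.05 -0.07] 0.0088
[-1.1  0.1 -2.5] [-0.44  0.06 -0.09] 0.0088
[ 0.1  0.4 -2. ] [-0.46  0.07 -0.09] 0.0089
[ 0.1 -0.4 -2.5] [-0.55  0.07 -0.  ] 0.0089
[ 0.3 -1.  -1.3] [-0.62 -0.04 -0.03] 0.0089
17.275 [ 0.32261591 -0.70954007 -2.81013999] 0.00904147989544184
```

View pics/s4c.png

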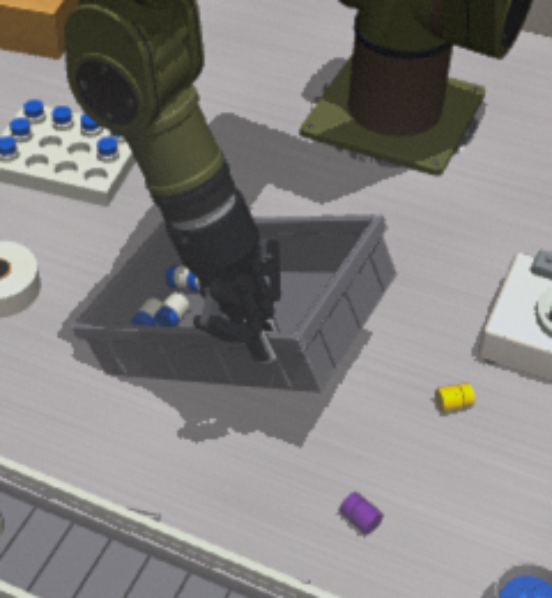

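The tote is tipped endwise and the bottles have slid to its right end, around crop (165,300). Now I'll tip it towards the near-right corner.

```bash
python3 - <<'E'
from h import *
xy,yaw=TOTE; P=tip_path(xy,yaw,1,final=41)
for p,M in P[6:]:
    arm.servo_line(list(p),q(M),velocity=.04); st=arm.get_state(); print(st["force"].round(1),st["ft_torque"].round(2),round(st["finger_gap"],4))
arm.sleep(1); st=arm.get_state(); print(st["time_s"],st["force"],st["position"],P[-1][0])
for n in ("scene","top"):
    c=arm.camera(n); W=cloud(c); np.savez(n+"5.npz",W=W,f=c["frame"])
    b=(slice(60,320),slice(225,465)) if n=="scene" else (slice(150,300),slice(220,420))
    cv2.imwrite(f"pics/{n}5.png",cv2.resize(c["frame"][b][:,:,::-1],None,fx=2.3 if n=="scene" else 3.5,fy=2.3 if n=="scene" else 3.5))
E
```

```text
[-0.5 -0.8 -2. ] [-0.71  0.14 -0.  ] 0.0091
[-0.4 -1.3 -3.3] [-0.69  0.28  0.08] 0.0088
[-0.3  0.3 -2.6] [-0.66  0.36  0.04] 0.0092
[ 0.4 -0.5 -2.2] [-0.59  0.46  0.01] 0.0088
[ 0.1 -1.  -2.9] [-0.56  0.62 -0.02] 0.0091
[ 0.2 -0.4 -3.4] [-0.47  0.51  0.  ] 0.009
[-0.1 -0.4 -2.5] [-0.51  0.6   0.01] 0.0091
22.4667 [-0.09947792 -0.10088179 -2.72966606] [0.52784855 0.04928079 0.23869323] [0.52783489 0.04928786 0.23866121]
```

View pics/scene5.png

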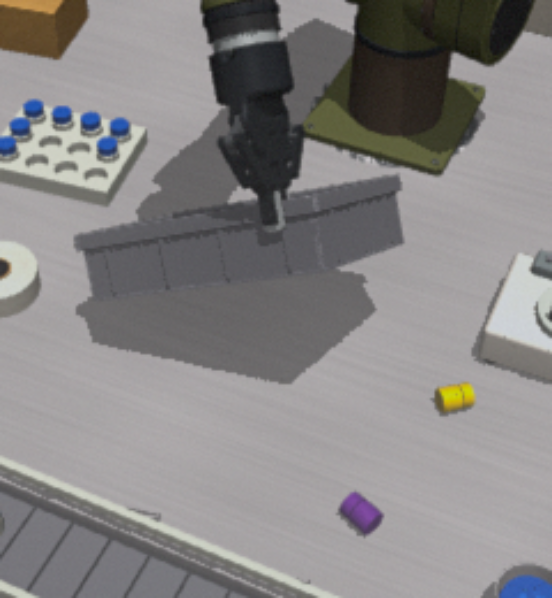

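View pics/top5.png

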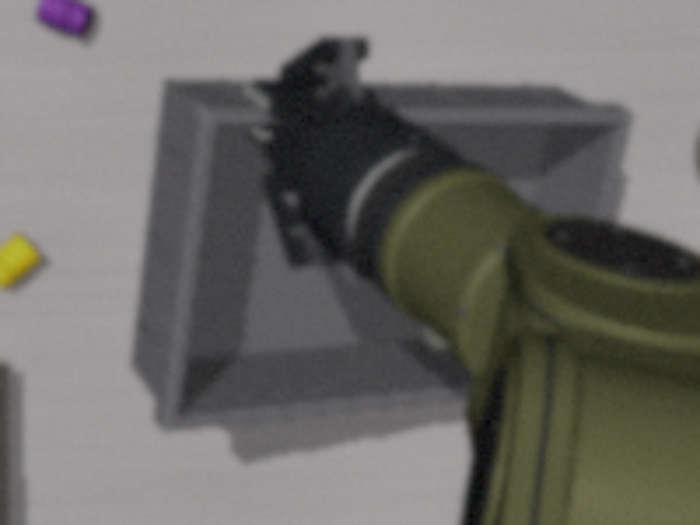

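From these angles the arm and the tote wall hide the corner. One bottle shows at top crop (435,338), so I'll look with the wrist camera.

```bash
python3 - <<'E'
from h import *
xy,yaw=TOTE; 
st=arm.get_state(); c=arm.camera("wrist"); save(c,"w6.png")
# present tote pose from the tool pose (assumes no slip in the pads)
w=st["tool_rot"]; M=R.from_quat([w[1],w[2],w[3],w[0]]).as_matrix()
G=np.column_stack([np.cross([1,0,0],-Z),[1,0,0],-Z]); T=M@G.T
o=st["position"]-M[:,2]*.019-T@np.array([.095,.105,.066])
v,u=np.mgrid[:400,:640]; d=c["depth"]; m4=np.array(c["mount"])
pc=np.stack([(u-c["cx"])*d/c["fx"],(v-c["cy"])*d/c["fy"],d],-1)
pt=pc@m4[:3,:3].T+m4[:3,3]; pw=pt@M.T+st["position"]; tl=(pw-o)@T
np.savez("w6.npz",tl=tl,pw=pw)
print("corner foot",o+T@np.array([-.094,-.144,0]),"other",(o+T@np.array([.094,-.144,0]))[2],(o+T@np.array([-.094,.144,0]))[2])
for r in arm.cut_out("bottle1","wrist")[:8]:
    k=r["pixels"]&(d>0); print(round(r["score"],2),np.round(np.array(r["box"])*[640,400,640,400]),np.median(tl[k],0).round(3))
t=np.load("top5.npz")["W"][243:252,340:350].reshape(-1,3); print("top spot",((np.median(t,0)-o)@T).round(3))
E
```

```text
corner foot [ 4.05209315e-01 -1.17841044e-01  1.23024324e-05] other 0.08723627069617232 0.13361221097676887
0.97 [149. 114.  38.  37.] [-0.091  0.174 -0.164]
0.95 [295. 148.  23.  34.] [ 0.072  0.126 -0.239]
top spot [-0.088 -0.062  0.022]
```

View pics/w6.png

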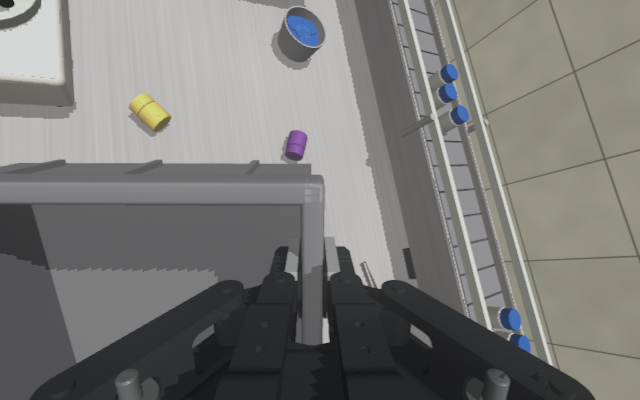

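```bash
cat >> h.py <<'E'
def tote_now(st):
    w=st["tool_rot"]; M=R.from_quat([w[1],w[2],w[3],w[0]]).as_matrix()
    G=np.column_stack([np.cross([1,0,0],-Z),[1,0,0],-Z]); T=M@G.T
    return T,st["position"]-M[:,2]*.019-T@np.array([.095,.105,.066])
def bottles(st,name,f,W):
    """connected white/blue blobs inside the tote, in tote coordinates"""
    T,o=tote_now(st); tl=(W-o)@T; h=cv2.cvtColor(f,cv2.COLOR_RGB2HSV)
    ins=(abs(tl[...,0])<.094)&(abs(tl[...,1])<.144)&(tl[...,2]>.005)&(tl[...,2]<.07)
    m=ins&((h[...,2]>150)|((h[...,0]>100)&(h[...,0]<130)&(h[...,1]>130)))
    n,L,S,_=cv2.connectedComponentsWithStats(m.astype(np.uint8))
    for i in range(1,n):
        if S[i,4]>4: print(name,"px",S[i].tolist(),np.percentile(tl[L==i],[0,50,100],axis=0).round(3).tolist())
E
python3 - <<'E'
from h import *
st=arm.get_state()
for n in("top","scene"):
    D=np.load(n+"5.npz"); bottles(st,n,D["f"],D["W"])
Pn=tip_path(*TOTE,1,final=45,az=60)
J=[arm.inverse_kinematics(p,q(M)) for p,M in Pn]; print([j is None for j in J].count(True),np.round(J[-1],2))
E
```

```text
0 [-0.39  0.15 -0.49  0.75  0.77  1.3 ]
```

```bash
python3 - <<'E'
from h import *
st=arm.get_state(); D=np.load("top5.npz"); T,o=tote_now(st); tl=(D["W"]-o)@T
for v in range(241,254): print(v,[ (int(D["f"][v,u].mean()),*(tl[v,u]*1000).round().astype(int)) for u in range(338,352,2)])
E
```

```text
241 [(58, np.int64(-74), np.int64(-60), np.int64(3)), (49, np.int64(71), np.int64(128), np.int64(283)), (42, np.int64(77), np.int64(133), np.int64(295)), (44, np.int64(81), np.int64(136), np.int64(304)), (55, np.int64(84), np.int64(136), np.int64(309)), (55, np.int64(90), np.int64(141), np.int64(321)), (65, np.int64(93), np.int64(142), np.int64(327))]
242 [(63, np.int64(-77), np.int64(-62), np.int64(1)), (57, np.int64(-78), np.int64(-68), np.int64(1)), (50, np.int64(73), np.int64(130), np.int64(291)), (47, np.int64(78), np.int64(133), np.int64(301)), (50, np.int64(82), np.int64(135), np.int64(308)), (58, np.int64(88), np.int64(140), np.int64(320)), (63, np.int64(91), np.int64(141), np.int64(326))]
243 [(64, np.int64(-79), np.int64(-61), np.int64(3)), (67, np.int64(-79), np.int64(-66), np.int64(4)), (63, np.int64(-76), np.int64(-68), np.int64(10)), (48, np.int64(75), np.int64(131), np.int64(299)), (43, np.int64(81), np.int64(135), np.int64(309)), (54, np.int64(87), np.int64(141), np.int64(321)), (67, np.int64(89), np.int64(141), np.int64(326))]
244 [(67, np.int64(-83), np.int64(-63), 
[... 2802 characters left out ...]
 np.int64(-88), np.int64(-47), np.int64(31)), (51, np.int64(-89), np.int64(-52), np.int64(30)), (49, np.int64(-88), np.int64(-57), np.int64(32)), (46, np.int64(-88), np.int64(-61), np.int64(35)), (49, np.int64(-90), np.int64(-69), np.int64(32)), (49, np.int64(-89), np.int64(-73), np.int64(34)), (43, np.int64(-89), np.int64(-79), np.int64(34))]
253 [(68, np.int64(-88), np.int64(-43), np.int64(36)), (54, np.int64(-89), np.int64(-50), np.int64(34)), (51, np.int64(-88), np.int64(-53), np.int64(38)), (45, np.int64(-89), np.int64(-59), np.int64(37)), (49, np.int64(-88), np.int64(-64), np.int64(39)), (47, np.int64(-88), np.int64(-69), np.int64(40)), (46, np.int64(-88), np.int64(-74), np.int64(40))]
```

```bash
python3 - <<'E'
from h import *
st=arm.get_state(); T,o=tote_now(st)
g={}
for n in("top","scene"):
    W=np.load(n+"5.npz")["W"]; t=((W-o)@T).reshape(-1,3)
    for x,y,z in t[(abs(t[:,0])<.09)&(abs(t[:,1])<.14)&(t[:,2]>-.002)&(t[:,2]<.045)]:
        g.setdefault((int((x+.09)//.01),int((y+.14)//.01)),[]).append(z)
print("rows x far->near, cols y from -140 to +140; '.'=floor seen '#'=object ' '=unseen")
for i in range(17,-1,-1): print("|"+"".join(" " if (i,j) not in g else "#" if np.median(g[(i,j)])>.012 else "." for j in range(28))+"|")
E
```

```text
rows x far->near, cols y from -140 to +140; '.'=floor seen '#'=object ' '=unseen
|##  ##.# ######.##.####  #.#|
|#                           |
|...........           ...   |
|.........            ....   |
|#......             .....   |
|.....               .....   |
|...               .......   |
|..                . .....   |
|                   ......   |
|                   ......   |
|                  .......   |
|              ...........  #|
|            .............   |
|           ..............   |
|         ................   |
|        .................   |
|      ...................   |
|     ###################### |
```

```bash
python3 - <<'E'
from h import *
cur=(41,45)
seq=[(43.5,45),(45,41.5),(45,37),(45,41.5),(43,45)]
P=[tip_path(*TOTE,1,final=f,az=a)[-1] for f,a in seq]
assert all(arm.inverse_kinematics(p,q(M)) is not None for p,M in P)
def look(k):
    st=arm.get_state(); T,o=tote_now(st); g={}
    for n in("top","scene"):
        c=arm.camera(n); t=((cloud(c)-o)@T).reshape(-1,3)
        if n=="top": cv2.imwrite(f"pics/top{k}.png",cv2.resize(c["frame"][150:300,220:420,::-1],None,fx=3.5,fy=3.5))
        for x,y,z in t[(abs(t[:,0])<.09)&(abs(t[:,1])<.14)&(t[:,2]>-.002)&(t[:,2]<.045)]:
            g.setdefault((int((x+.09)//.01),int((y+.14)//.01)),[]).append(z)
    for i in range(17,-1,-1): print("|"+"".join(" " if (i,j) not in g else "#" if np.median(g[(i,j)])>.012 else "." for j in range(28))+"|")
for i,(p,M) in enumerate(P):
    arm.servo_line(list(p),q(M),velocity=.03); st=arm.get_state(); print(st["force"].round(1),round(st["finger_gap"],4),(np.degrees(np.arccos(tote_now(st)[0][2,2]))).round(1))
    if i in (2,4): arm.sleep(.6); look(7+i)
print(arm.get_state()["time_s"])
E
```

```text
[ 0.4  0.4 -3.2] 0.009 43.5
[-0.6  0.9 -2.9] 0.0092 45.0
[-0.8 -0.1 -3.2] 0.009 45.0
|.#####.##.#### #  #### # # .|
| .  .       .       . .     |
|#     .  .                  |
|#.............. .     ... . |
|..............       ....   |
|.............  .  .  .....  |
|........... .       .....   |
|..........         ......  .|
|#........     . .  . ....   |
|####....  .        ......   |
|####....          . ..... . |
|#####.      .  .   ......   |
|#####    .         ......  .|
|#### .           . ......   |
|###           . .........   |
|# .       .    .......... . |
|#      .       ..........   |
|    .       .############## |
[ 0.8  0.6 -1.7] 0.0086 45.0
[ 0.5  0.4 -1.6] 0.0083 43.0
|##..### # ### # ##. #  . #  |
|#                           |
|..........            ...   |
|.........            ....   |
|........            .....   |
|......              .....   |
|.....               .....   |
|..               .. .....   |
|#                . ......   |
|                   ......   |
|                  .......   |
|                  .......   |
|             ............   |
|            .............   |
|          ...............   |
|         ................   |
|       #.................   |
|     ###################### |
26.6833
```

View pics/top9.png

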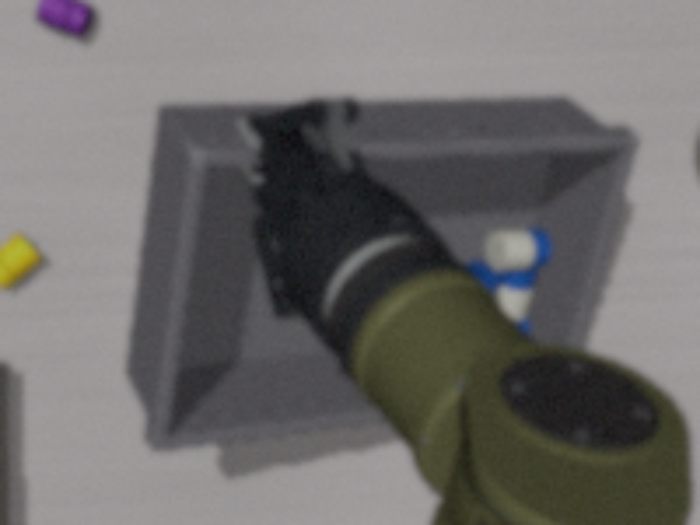

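The view from the 45°/37° pose shows the bottles packed against the right wall in the near-right corner, at top crop (515,250–330), and the rest of the visible floor is empty. The tote is back at 43° towards the corner. The force on the tool has settled at about 1.6 N, so the bench carries part of the weight through that corner.

```bash
python3 - <<'E'
from h import *
arm.sleep(.5); st=arm.get_state(); T,o=tote_now(st); print(st["force"].round(2),round(st["finger_gap"],4),st["grip_force"],(o+T@np.array([-.094,-.144,0])).round(4),st["time_s"])
if st["grip_force"]>40: print(arm.finish_job())
E
```

```text
[-0.32  0.45 -2.09] 0.009 58.580645229667425 [ 0.4052 -0.1178 -0.    ] 27.1833
the job is handed in; nothing more can be done
None
```

I put the stray bottle back in the tote and handed the job in at 27.2 s, with the tote held steady at 43° towards its near-right corner, the one nearest the rack. By the arm's pose and the force reading, that corner is still on the bench. The bottles I could see are packed into it, but the arm hid part of the pile, so I did not count all five.

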